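# Change over the two board test stations

### The job

Hook a fingertip behind the lip of the blue carrier and gently draw it all the way out to its stop, then push the yellow carrier fully home under its hood with the fingertips. Do not pinch the lips, press on the circuit boards or disturb the other things on the bench, and finish with the blue carrier out and the yellow one home.

Things in the scene. Friction and masses are not known exactly. Their poses are not given: they have to be found in the camera images.
- blue_carrier (a joint): blue-lipped tray on the rails of its station; m: 0 = fully home under the hood, 0.110 = fully out at the stop, towards the robot; starts at 0 to 0.02; 3 N moves it slowly, it stays where left. A green circuit board is fixed on it, 110 mm wide, 98 mm long, up to 38 mm above the bench
- blue_lip_back (a point): middle of the upper edge of the rear side of the upright blue lip (12 mm thick, 130 mm wide, 18 to 62 mm above the bench); x points into the station. Behind it is a slot 50 mm long along x, 130 mm wide, open above, floor 26 mm above the bench; the board begins 56 mm behind this point. The hood never covers the slot
- blue_lip_front (a point): middle of the upper edge of the front (robot-side) face of the blue lip, 62 mm above the bench; x points into the station along the rails
- blue_station: fixed white test station of the blue carrier, 380 x 170 mm; origin on the bench below the front (robot-side) face of the lip when fully home; x points into the station along the rails, z up. Bed 17 mm high from x = -125 to 255 mm; guide rails 30 mm high at y = +-70 to 82 mm; hood over x = 67 to 255 mm, 96 mm high
- yellow_carrier (a joint): yellow-lipped tray on the rails of its station; m: 0 = fully home under the hood, 0.110 = fully out at the stop, towards the robot; starts at 0.075 to 0.11; 3 N moves it slowly, it stays where left. A green circuit board is fixed on it, 110 mm wide, 98 mm long, up to 38 mm above the bench
- yellow_lip_back (a point): middle of the upper edge of the rear side of the upright yellow lip (12 mm thick, 130 mm wide, 18 to 62 mm above the bench); x points into the station. Behind it is a slot 50 mm long along x, 130 mm wide, open above, floor 26 mm above the bench; the board begins 56 mm behind this point. The hood never covers the slot
- yellow_lip_front (a point): middle of the upper edge of the front (robot-side) face of the yellow lip, 62 mm above the bench; x points into the station along the rails
- yellow_station: fixed white test station of the yellow carrier, 380 x 170 mm; origin on the bench below the front (robot-side) face of the lip when fully home; x points into the station along the rails, z up. Bed 17 mm high from x = -125 to 255 mm; guide rails 30 mm high at y = +-70 to 82 mm; hood over x = 67 to 255 mm, 96 mm high
- jar: amber glass jar with white lid, 32 mm across, 45 mm tall, standing between the two stations near the robot; origin at the middle of its underside; bystander, leave alone
- bottle: white plastic bottle with blue cap, 44 mm across, 100 mm tall; origin at the middle of its underside; bystander, leave alone
- screwdriver: screwdriver with red handle, 160 mm long, lying; origin at the middle of its underside; bystander, leave alone
- tweezers: steel tweezers, about 130 mm long, lying; origin at the middle of its underside; bystander, leave alone
- reel: flat black component reel, 100 mm across, 12 mm thick, lying; origin at the middle of its underside; bystander, leave alone
- heatsink: finned aluminium heatsink, 40 x 40 x 22 mm; origin at the middle of its underside; bystander, leave alone
- screw_tray: small open blue tray, 90 x 70 x 25 mm; origin at the middle of its underside; bystander, leave alone

How it is judged:
On the way, in this order (a step that is already met when the one before it is completed fails the run):
1. a fingertip bears on the back of the blue lip (contact force between the fingers and blue_lip above 1 N and not (contact force between the fingers and blue_face above 2 N)), for 0.1 s.
2. the blue carrier is drawn out to its stop (value of joint blue_carrier above 0.102 m), for 0.2 s.
3. the yellow carrier is pushed fully home (value of joint yellow_carrier below 0.006 m), for 0.2 s.
At the end, for the whole second after the job is handed in: the blue carrier stands within 8 mm of its fully drawn-out stop, the yellow one within 6 mm of fully home, and both are at rest (below 10 mm/s) (value of joint blue_carrier above 0.102 m and value of joint yellow_carrier below 0.006 m and velocity of joint blue_carrier between -0.01 and 0.01 m/s and velocity of joint yellow_carrier between -0.01 and 0.01 m/s); the robot touches nothing.
It fails at once if a lip is pinched from both sides ((contact force between the fingers and blue_lip above 2 N and contact force between the fingers and blue_face above 2 N) or (contact force between the fingers and yellow_lip above 2 N and contact force between the fingers and yellow_face above 2 N)).
It fails at once if a circuit board is pressed on (over 3 N) (contact force between the fingers and blue_board above 3 N or contact force between the fingers and yellow_board above 3 N).
It fails at once if a carrier is snatched or slammed (over 0.5 m/s) (velocity of joint any of blue_carrier, yellow_carrier above 0.5 m/s or velocity of joint any of blue_carrier, yellow_carrier below -0.5 m/s).
It fails at once if a bystander is lifted or moved over 25 mm (distance of any of jar, bottle, screwdriver, tweezers, reel, heatsink, screw_tray from where it was at the start of the episode above 0.025 m).
It also fails if it takes over 53 s, if anything falls off the work surface, if the arm or the gripper's body presses on something with over 40 N, if the wrist force passes 120 N, or if a joint passes its speed limit or range.

### The arm

A 6-joint arm with a two-finger parallel gripper is mounted at the origin on the work surface. World frame = base frame: x ahead of the robot, y to its left, z up, the work surface at z = 0. Lengths are in m, angles in rad, forces in N, time in s.
With the tool pointing down it reaches from about 0.35 to 1 m from the base axis. Payload 7.1 kg.
Tool frame: the origin (TCP) lies at the very end of the fingers, on their centre line; the grasp point (between the pads) lies 19 mm behind it; z points along the fingers, y is the direction in which the jaws open and shut (so a half turn about z gives the same grasp; the last joint's range is limited). The gripper opens to 85 mm and grips with 20 to 120 N. Pads are 22 mm wide; open, the fingers measure 114 mm over their backs; the gripper's body (76 mm by 85 mm) begins 54 mm behind the grasp point. The pads swing forward as they close: fully open they stand 13 mm farther back than shut.
Start: joints at [1.18, 0.423, 1.63, -0, 1.089, -0.019], TCP at [0.227, 0.582, 0.231] pointing down, gripper open.
Joint ranges: [-3, 3], [-0.9, 2.11], [0.09, 2.58], [-1.31, 4.45], [0.11, 2.69], [-2.54, 2.54]. Speed limits (rad/s): [2.39, 2.39, 3.01, 3.14, 3.14, 3.14].

### API

Orientations are given as a unit quaternion [x, y, z, w].
In Python, from workcell import r gives the robot as it stands. The module is installed in compiled form; this text tells all that it offers.
- The arm moves only by the tool drive_tool, never from a script. Its argument "commands" is one flat list of numbers, 4 for each row, row after row: the shift along the tool's x, y, z in m, then the turn about the tool's z in rad. In form: [tx, ty, tz, turn, tx, ty, tz, turn, ...]. A call has 1 to 20 rows; each row is the pose to reach, as a shift and turn from the pose measured when the call began, along the tool's axes at that moment; what a row does not reach only later rows make up. A row lasts 1/10 s, in which the tool goes at most 50 mm and 8.59 degrees, less where a joint would pass 70% of its speed; a pose out of reach is approached as far as the arm can. A call with a gripper value outside its range is refused whole. "fingers" is the closure, from 0 (fully open) to 1 (shut), set as the call begins (left out, the last holds). The fingers move at their own pace and stop on an object; the grip force is fixed at half the most. Time passes only in rows, so rows that repeat a pose let the fingers close. It gives the time, the measured TCP pose, the force and the opening at its end, in the units of the state.
- r.sense(): the state, without advancing time (a new reading comes with each control period).
- r.snapshot(name): name is "scene" or "top" or "wrist"; returns the picture (420x560x3 uint8, red, green, blue); there is no depth.
- r.calibration(name): a dict with "fx", "fy", "cx", "cy" (pixels), "R" (3x3) and "t" (3): a world point X has camera coordinates R X + t; the wrist camera has in their place "mount" (4x4, takes a point from camera to tool coordinates, whose origin is the TCP and whose axes are the flange's). Camera axes: x right, y down, z forward; pixel columns grow to the right and rows downward; lengths in m; the calibration is good to about 2 mm. A picture is of the moment at which its call begins: read the wrist's pose just before it. calibration takes no time and is no camera call.
- r.hand_in(): hands the job in, once; it reports no verdict.
The state is a dict: "time_s": time; "joints": joint angles; "joint_vel": joint speeds; "joint_torque": joint torques, N m; "tcp_pos": TCP position; "tool_rot": TCP orientation; "force": force on the tool from outside, world axes, zero at the start; "torque": the same for the moment, N m; "width": finger opening in m.
Only numpy, scipy, OpenCV 4.12 (cv2) and the standard library are available. Lean on these libraries where they do the work, as an engineer would, in place of code of your own. Each camera call takes 0.05 s, during which the arm holds its last target.

## Working session

There is one attempt and no reset: what is moved stays moved. The work goes in short steps, Python scripts to look and compute and a tool call to move; the robot and the scene stay as the last step left them, time stands still between calls to the robot, and variables do not carry over. Pictures are saved under pics/ and viewed, and the job is handed in when it is done.

Besides the shell and the picture viewer there is one more tool, called as name(argument=value, ...) on one line, values as JSON. drive_tool: Moves the arm, as the interface text tells. Its arguments: {"type":"object","properties":{"commands":{"type":"array"},"fingers":{"type":"number"}},"required":["commands"]}

```bash
mkdir -p pics
python3 - <<'E'
from workcell import r
import cv2
s=r.sense();print(s)
for n in("scene","top"):
    im=r.snapshot(n);cv2.imwrite(f"pics/{n}0.png",im[:,:,::-1]);print(r.calibration(n))
print(r.calibration("wrist"))
E
```

```text
{'time_s': 0.0, 'joints': array([ 1.17999164e+00,  4.23872918e-01,  1.63071142e+00,  1.30799904e-05,
        1.08860419e+00, -1.90321297e-02]), 'joint_vel': array([-0.00035381, -0.00060095,  0.00059414,  0.00200461,  0.00013403,
       -0.00025186]), 'joint_torque': array([-4.62308999e-04, -5.57404554e+01, -2.81728810e+01,  2.24538553e-05,
        7.58266251e-03,  3.01626858e-05]), 'tcp_pos': array([0.22681921, 0.58178585, 0.23051725]), 'tool_rot': array([ 1.84820544e-01,  9.82771962e-01, -7.80060406e-04, -1.68040057e-04]), 'force': array([-0.08705822, -0.78940949, -0.51057698]), 'torque': array([-0.00547568,  0.03585423, -0.01792616]), 'width': 0.08529347679564472}
{'fx': 405.62107820333426, 'fy': 405.62107820333426, 'cx': 275.6069365883559, 'cy': 205.21042463981362, 'R': array([[ 0.85982245,  0.51043843,  0.0125687 ],
       [ 0.36719399, -0.60105109, -0.70986348],
       [-0.35478717,  0.61497171, -0.70422714]]), 't': array([-0.42895374, -0.11066395,  1.22330494])}
{'fx': 413.0561915852573, 'fy': 413.0561915852573, 'cx': 288.24982276957604, 'cy': 208.85202063007466, 'R': array([[-0.00510484, -0.99998607,  0.00134527],
       [-0.98788479,  0.0048344 , -0.15511371],
       [ 0.15510505, -0.00212081, -0.98789571]]), 't': array([0.01013528, 0.51085215, 1.21798315])}
{'fx': 298.65548033648275, 'fy': 298.65548033648275, 'cx': 280.01130799328934, 'cy': 213.50139983666327, 'mount': array([[ 6.07344393e-04, -9.60547225e-01, -2.78116271e-01,
         7.12043872e-02],
       [ 9.99999571e-01,  7.77883526e-04, -5.02846268e-04,
         6.26558786e-04],
       [ 6.99349652e-04, -2.78115846e-01,  9.60547285e-01,
        -1.43269916e-01],
       [ 0.00000000e+00,  0.00000000e+00,  0.00000000e+00,
         1.00000000e+00]])}
```

View pics/top0.png

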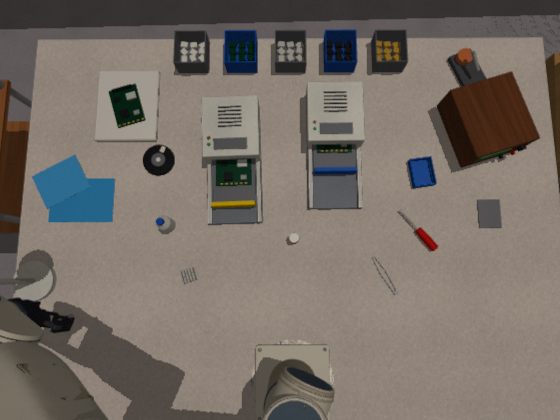

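View pics/scene0.png

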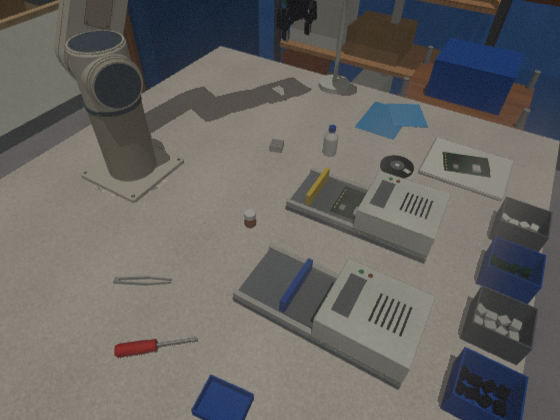

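The top view shows the blue lip near (334,171) and the yellow lip near (233,204). The jar is at (293,239), between the stations and nearer the robot. I'll enlarge both.

Run:
```python
import cv2
a=cv2.imread("pics/top0.png")
cv2.imwrite("pics/cb.png",cv2.resize(a[135:220,295:375],None,fx=7,fy=7,interpolation=cv2.INTER_CUBIC))
cv2.imwrite("pics/cy.png",cv2.resize(a[145:230,195:275],None,fx=7,fy=7,interpolation=cv2.INTER_CUBIC))
```

```text
(no output)
```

View pics/cb.png

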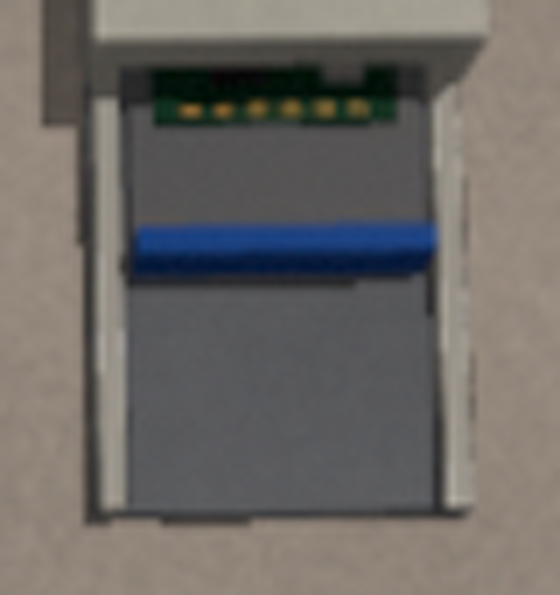

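View pics/cy.png

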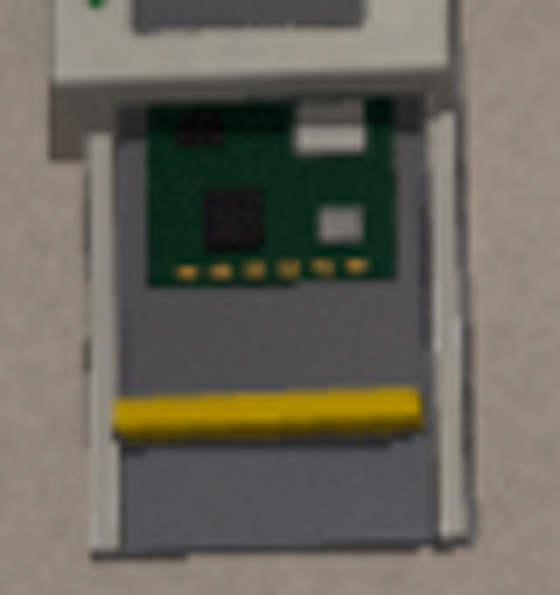

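```bash
cat > h.py <<'E'
import numpy as np
from workcell import r
def back(name,uv,z):
    c=r.calibration(name);d=np.array([(uv[0]-c['cx'])/c['fx'],(uv[1]-c['cy'])/c['fy'],1.])
    o=-c['R'].T@c['t'];d=c['R'].T@d
    return o+d*(z-o[2])/d[2]
E
python3 - <<'E'
from h import *
def go(nm,off,pts):
    print(nm)
    for l,u,v,z in pts:
        uv=((u+.5)/7-.5+off[0],(v+.5)/7-.5+off[1]); print(l,np.round(back("top",uv,z),4))
go("blue",(295,135),[("bkL",137,230,.062),("bkR",435,223,.062),("frL",137,253,.062),("frR",435,249,.062),
 ("railLfront in",125,508,.03),("railRfront in",447,508,.03),("railLin far",122,110,.03),("railRin far",436,110,.03),("boardL",153,125,.03),("boardR",396,122,.03),("bedL",100,515,.017),("bedR",447,512,.017),("hoodL",96,40,.096),("hoodR",488,37,.096)])
go("yel",(195,145),[("bkL",115,402,.062),("bkR",420,390,.062),("frL",115,430,.062),("frR",420,418,.062),
 ("railLf in",118,548,.03),("railRf in",441,543,.03),("railLin far",117,140,.03),("railRin far",430,120,.03),("boardL",150,286,.03),("boardR",396,280,.03),("hoodL",55,85,.096),("hoodR",448,66,.096)])
u=(293.5,238.5);print("jar",back("top",u,.045))
E
```

```text
blue
bkL [ 0.6345 -0.0717  0.062 ]
bkR [ 0.637  -0.2012  0.062 ]
frL [ 0.6242 -0.0716  0.062 ]
frR [ 0.6254 -0.2009  0.062 ]
railLfront in [ 0.5174 -0.0667  0.03  ]
railRfront in [ 0.5167 -0.2081  0.03  ]
railLin far [ 0.6982 -0.068   0.03  ]
railRin far [ 0.6975 -0.2088  0.03  ]
boardL [ 0.6912 -0.0817  0.03  ]
boardR [ 0.6921 -0.1907  0.03  ]
bedL [ 0.5164 -0.0564  0.017 ]
bedR [ 0.517  -0.2103  0.017 ]
hoodL [ 0.709  -0.0532  0.096 ]
hoodR [ 0.7096 -0.2205  0.096 ]
yel
bkL [0.5293 0.2391 0.062 ]
bkR [0.5339 0.1085 0.062 ]
frL [0.5172 0.2388 0.062 ]
frR [0.5218 0.1085 0.062 ]
railLf in [0.4703 0.2423 0.03  ]
railRf in [0.4718 0.1014 0.03  ]
railLin far [0.6535 0.2471 0.03  ]
railRin far [0.662  0.1076 0.03  ]
boardL [0.5869 0.2309 0.03  ]
boardR [0.5891 0.1221 0.03  ]
hoodL [0.6598 0.2614 0.096 ]
hoodR [0.6674 0.095  0.096 ]
jar [ 0.42001378 -0.00769285  0.045     ]
```

Blue: lip back is at about (0.636, -0.136), yaw about 0, and the station origin is at x≈0.642, so the joint is at about 0.017. Yellow: origin is at x≈0.596, yaw about 0.035, joint at about 0.077. The lip widths of 130 mm check out. Next I'll close the fingers and move above the blue slot.

drive_tool(commands=[-0.664,-0.512,0.03,-0.372,-0.664,-0.512,0.03,-0.372,-0.664,-0.512,0.03,-0.372,-0.664,-0.512,0.03,-0.372,-0.664,-0.512,0.03,-0.372,-0.664,-0.512,0.03,-0.372,-0.664,-0.512,0.03,-0.372,-0.664,-0.512,0.03,-0.372,-0.664,-0.512,0.03,-0.372,-0.664,-0.512,0.03,-0.372,-0.664,-0.512,0.03,-0.372,-0.664,-0.512,0.03,-0.372,-0.664,-0.512,0.03,-0.372,-0.664,-0.512,0.03,-0.372,-0.664,-0.512,0.03,-0.372,-0.664,-0.512,0.03,-0.372,-0.664,-0.512,0.03,-0.372,-0.664,-0.512,0.03,-0.372,-0.664,-0.512,0.03,-0.372,-0.664,-0.512,0.03,-0.372], fingers=1)

```text
time_s: 2.1
tcp_pos: [0.6586, -0.1355, 0.2008]
tool_rot: [-0.0, 1.0, -0.0, -0.001]
force: [0.5, 0.7, 0.4]
width: 0.0001
```

```bash
cat >> h.py <<'E'
from scipy.spatial.transform import Rotation as Ro
def wback(s,uv,z):
    c=r.calibration("wrist");m=c['mount'];R=Ro.from_quat(s['tool_rot']).as_matrix()
    d=np.array([(uv[0]-c['cx'])/c['fx'],(uv[1]-c['cy'])/c['fy'],1.])
    o=s['tcp_pos']+R@m[:3,3];d=R@(m[:3,:3]@d);return o+d*(z-o[2])/d[2]
E
python3 - <<'E'
from h import *;import cv2,pickle
s=r.sense();im=r.snapshot("wrist");pickle.dump(s,open("w1.p","wb"));print(s['tcp_pos'],s['tool_rot'])
cv2.imwrite("pics/w1.png",im[:,:,::-1])
E
```

```text
[ 0.6586023  -0.13553507  0.20080077] [-3.28085175e-04  9.99999389e-01 -3.63297596e-04 -9.91370620e-04]
```

View pics/w1.png

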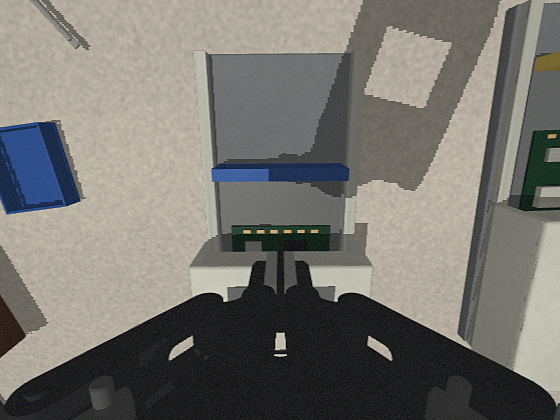

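Run:
```python
from h import *;import pickle
s=pickle.load(open("w1.p","rb"))
for uv,z in [((213,181),.062),((349,180.5),.062),((233,226),.03),((328,226),.03),((213,169),.062),((190,263),.096),((370,263),.096)]: print(uv,wback(s,uv,z).round(4))
```

```text
(213, 181) [ 0.6368 -0.1989  0.062 ]
(349, 180.5) [ 0.6362 -0.0693  0.062 ]
(233, 226) [ 0.6927 -0.1871  0.03  ]
(328, 226) [ 0.6925 -0.0818  0.03  ]
(213, 169) [ 0.6254 -0.1982  0.062 ]
(190, 263) [ 0.7061 -0.2166  0.096 ]
(370, 263) [ 0.7058 -0.0532  0.096 ]
```

The wrist view agrees, with the lip back edge at image row 181, so x≈0.6365. Slot spans 0.6365–0.6865. Now descending at x≈0.660.

drive_tool(commands=[-0.002,0,0.03,0,-0.002,0,0.07,0,-0.002,0,0.1,0,-0.002,0,0.12,0,-0.002,0,0.135,0,-0.002,0,0.145,0,-0.002,0,0.155,0,-0.002,0,0.161,0,-0.002,0,0.161,0])

```text
time_s: 3.05
tcp_pos: [0.6603, -0.1353, 0.0398]
tool_rot: [-0.001, 1.0, -0.0, -0.001]
force: [-1.0, -0.5, 0.3]
width: -0.0001
```

drive_tool(commands=[0.003,0,0,0,0.006,0,0,0,0.009,0,0,0,0.011,0,0,0,0.013,0,0,0,0.015,0,0,0,0.017,0,0,0,0.019,0,0,0,0.021,0,0,0,0.023,0,0,0,0.025,0,0,0])

```text
time_s: 4.15
tcp_pos: [0.6354, -0.1354, 0.0401]
tool_rot: [-0.001, 1.0, -0.001, -0.001]
force: [2.5, -0.6, 1.6]
width: -0.0001
```

Contact: 2.5 N in +x. I'll keep drawing slowly.

drive_tool(commands=[0.003,0,0,0,0.007,0,0,0,0.011,0,0,0,0.015,0,0,0,0.019,0,0,0,0.023,0,0,0,0.027,0,0,0,0.031,0,0,0,0.035,0,0,0,0.039,0,0,0,0.043,0,0,0,0.047,0,0,0,0.051,0,0,0,0.055,0,0,0,0.059,0,0,0,0.063,0,0,0,0.067,0,0,0,0.07,0,0,0,0.073,0,0,0,0.073,0,0,0])

```text
time_s: 6.15
tcp_pos: [0.5615, -0.1353, 0.04]
tool_rot: [-0.001, 1.0, -0.0, -0.001]
force: [0.9, -1.1, 0.1]
width: -0.0
```

drive_tool(commands=[0.002,0,0,0,0.004,0,0,0,0.006,0,0,0])

```text
time_s: 6.45
tcp_pos: [0.5555, -0.1353, 0.0401]
tool_rot: [-0.001, 1.0, -0.0, -0.001]
force: [2.6, -1.7, 0.1]
width: 0.0001
```

drive_tool(commands=[0.001,0,0,0,0.002,0,0,0,0.003,0,0,0])

```text
time_s: 6.75
tcp_pos: [0.5551, -0.1353, 0.0402]
tool_rot: [-0.0, 1.0, -0.001, 0.002]
force: [14.2, 0.8, -10.7]
width: 0.0001
```

drive_tool(commands=[0.001,0,0,0,0.002,0,0,0])

```text
time_s: 6.95
tcp_pos: [0.5552, -0.1354, 0.0403]
tool_rot: [-0.0, 1.0, -0.001, 0.004]
force: [11.5, 0.7, -9.2]
width: -0.0002
```

The TCP stalls at x=0.555 with the force rising, so it's at the stop. I'll back off inside the slot, then lift.

drive_tool(commands=[-0.004,0,0,0,-0.008,0,0,0,-0.012,0,0,0,-0.012,0,0,0,-0.012,0,-0.03,0,-0.012,0,-0.07,0,-0.012,0,-0.11,0,-0.012,0,-0.14,0,-0.012,0,-0.16,0,-0.012,0,-0.16,0])

```text
time_s: 7.95
tcp_pos: [0.5675, -0.1355, 0.2035]
tool_rot: [-0.0, 1.0, -0.001, 0.006]
force: [-0.2, 0.3, 0.0]
width: -0.0002
```

Run:
```python
from h import *;import cv2
im=r.snapshot("top");cv2.imwrite("pics/top1.png",cv2.resize(im[70:250,180:400,::-1],None,fx=3.2,fy=3.2,interpolation=cv2.INTER_CUBIC));s=r.sense();print(s['tcp_pos'],s['tool_rot'],s['force'])
```

```text
[ 0.56648756 -0.13523576  0.20159903] [-1.70901244e-04  9.99987519e-01 -1.07527199e-03  4.87604222e-03] [ 0.31170078  0.51077972 -0.62590706]
```

View pics/top1.png

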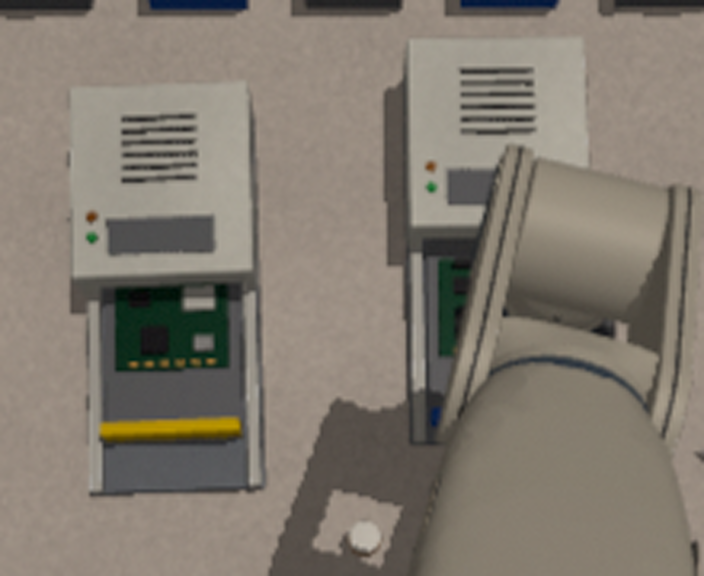

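The carrier is out as far as the view shows; I'll recheck it later. Moving now to the front of the yellow lip.

drive_tool(commands=[0.03,0.045,0,-0.035,0.06,0.09,0,-0.035,0.0845,0.135,0,-0.035,0.0845,0.18,0,-0.035,0.0845,0.225,0,-0.035,0.0845,0.265,0,-0.035,0.0845,0.295,0,-0.035,0.0845,0.307,0,-0.035,0.0845,0.307,0,-0.035,0.0845,0.307,0,-0.035])

```text
time_s: 9.0
tcp_pos: [0.4813, 0.1708, 0.1992]
tool_rot: [-0.018, 1.0, -0.002, 0.004]
force: [0.1, -0.9, -0.9]
width: 0.0
```

Run:
```python
from h import *;import cv2,pickle
s=r.sense();im=r.snapshot("wrist");pickle.dump(s,open("w2.p","wb"));print(s['tcp_pos'],s['tool_rot'])
cv2.imwrite("pics/w2.png",im[:,:,::-1])
im=r.snapshot("top");cv2.imwrite("pics/top2.png",cv2.resize(im[125:225,290:390,::-1],None,fx=6,fy=6,interpolation=cv2.INTER_CUBIC))
```

```text
[0.48125195 0.17081905 0.19919228] [-0.01775451  0.99983336 -0.00163622  0.00391794]
```

View pics/w2.png

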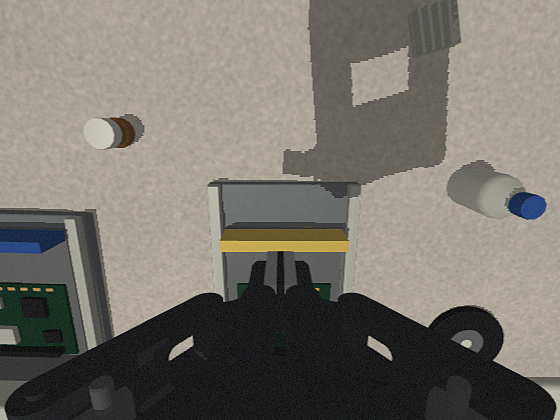

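View pics/top2.png

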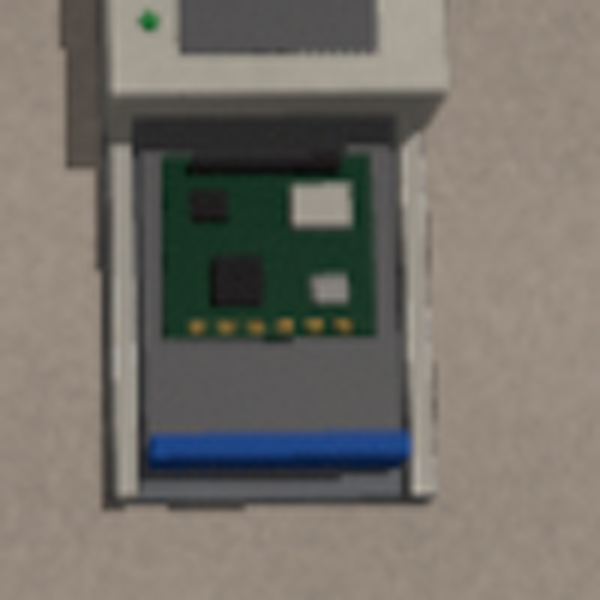

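Run:
```python
from h import *;import pickle
s=pickle.load(open("w2.p","rb"))
for uv,z in [((220,241),.062),((349,240),.062),((220,251.5),.062),((349,250),.062)]: print(uv,wback(s,uv,z).round(4))
for u,v in [(150,436),(410,432),(150,453),(410,450)]: print(back("top",(290+(u+.5)/6-.5,125+(v+.5)/6-.5),.062).round(4))
```

```text
(220, 241) [0.5237 0.1121 0.062 ]
(349, 240) [0.5177 0.2416 0.062 ]
(220, 251.5) [0.5351 0.1119 0.062 ]
(349, 250) [0.5285 0.2427 0.062 ]
[ 0.5423 -0.0717  0.062 ]
[ 0.5437 -0.202   0.062 ]
[ 0.5337 -0.0715  0.062 ]
[ 0.5346 -0.2017  0.062 ]
```

Blue lip back is at x≈0.543, 93 mm farther out than before, so about 0.110. The yellow lip front is at (0.5207, 0.177), so I'm descending in front of it.

drive_tool(commands=[0,0.004,0.03,0,0,0.004,0.07,0,0,0.004,0.1,0,0,0.004,0.12,0,0,0.004,0.14,0,0,0.004,0.15,0,0,0.004,0.159,0,0,0.004,0.159,0])

```text
time_s: 9.9
tcp_pos: [0.4826, 0.1733, 0.0401]
tool_rot: [-0.017, 1.0, -0.002, 0.004]
force: [-0.2, -0.2, 0.4]
width: 0.0
```

drive_tool(commands=[-0.006,0,0,0,-0.012,0,0,0,-0.018,0,0,0,-0.022,0,0,0,-0.025,0,0,0,-0.028,0,0,0,-0.031,0,0,0,-0.034,0,0,0,-0.037,0,0,0,-0.04,0,0,0])

```text
time_s: 10.9
tcp_pos: [0.5224, 0.1745, 0.0402]
tool_rot: [-0.017, 1.0, -0.002, 0.003]
force: [-3.2, 0.2, 0.9]
width: 0.0001
```

Pushing at 3.2 N. Home should be at TCP x≈0.585.

drive_tool(commands=[-0.003,0,0,0,-0.007,0,0,0,-0.011,0,0,0,-0.015,0,0,0,-0.019,0,0,0,-0.023,0,0,0,-0.027,0,0,0,-0.031,0,0,0,-0.035,0,0,0,-0.039,0,0,0,-0.043,0,0,0,-0.046,0,0,0,-0.049,0,0,0,-0.052,0,0,0,-0.054,0,0,0,-0.056,0,0,0,-0.058,0,0,0])

```text
time_s: 12.6
tcp_pos: [0.5805, 0.1764, 0.0406]
tool_rot: [-0.017, 1.0, -0.002, 0.003]
force: [-2.3, 0.2, -1.9]
width: 0.0
```

drive_tool(commands=[-0.001,0,0,0,-0.002,0,0,0,-0.003,0,0,0,-0.004,0,0,0])

```text
time_s: 13.0
tcp_pos: [0.5845, 0.1765, 0.0406]
tool_rot: [-0.017, 1.0, -0.002, 0.003]
force: [-2.5, 1.0, -2.2]
width: -0.0001
```

drive_tool(commands=[-0.001,0,0,0,-0.002,0,0,0,-0.003,0,0,0])

```text
time_s: 13.3
tcp_pos: [0.5859, 0.1766, 0.0406]
tool_rot: [-0.017, 1.0, -0.002, 0.002]
force: [-10.7, 0.9, 5.6]
width: -0.0
```

drive_tool(commands=[-0.001,0,0,0,-0.002,0,0,0])

```text
time_s: 13.5
tcp_pos: [0.5858, 0.1766, 0.0406]
tool_rot: [-0.017, 1.0, -0.002, -0.001]
force: [-12.6, 0.1, 7.6]
width: 0.0001
```

The yellow carrier has stalled at x=0.586 with the force rising, so it's home. I'll back off, lift and check.

drive_tool(commands=[0.005,0,0,0,0.012,0,0,0,0.02,0,0,0,0.03,0,0,0,0.03,0,0,0,0.03,0,-0.03,0,0.03,0,-0.07,0,0.03,0,-0.11,0,0.05,0,-0.15,0,0.09,0,-0.18,0,0.13,0,-0.2,0,0.16,0,-0.2,0,0.16,0,-0.2,0,0.16,0,-0.2,0])

```text
time_s: 14.9
tcp_pos: [0.4265, 0.1724, 0.2414]
tool_rot: [-0.017, 1.0, -0.002, 0.0]
force: [0.8, -0.0, -0.2]
width: -0.0
```

Run:
```python
from h import *;import cv2
im=r.snapshot("top");cv2.imwrite("pics/top3.png",cv2.resize(im[70:300,150:450,::-1],None,fx=2.6,fy=2.6,interpolation=cv2.INTER_CUBIC))
cv2.imwrite("pics/top3y.png",cv2.resize(im[145:230,195:275,::-1],None,fx=7,fy=7,interpolation=cv2.INTER_CUBIC))
s=r.sense();print(s['tcp_pos'],s['force'],s['time_s'])
```

```text
[0.42712377 0.17245996 0.24117361] [ 0.13570243  0.22774196 -0.09485584] 14.95
```

View pics/top3.png

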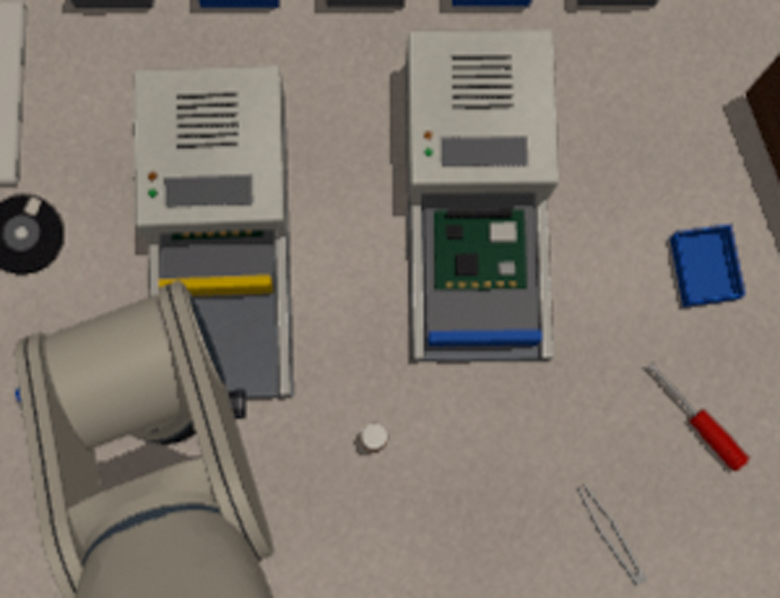

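View pics/top3y.png

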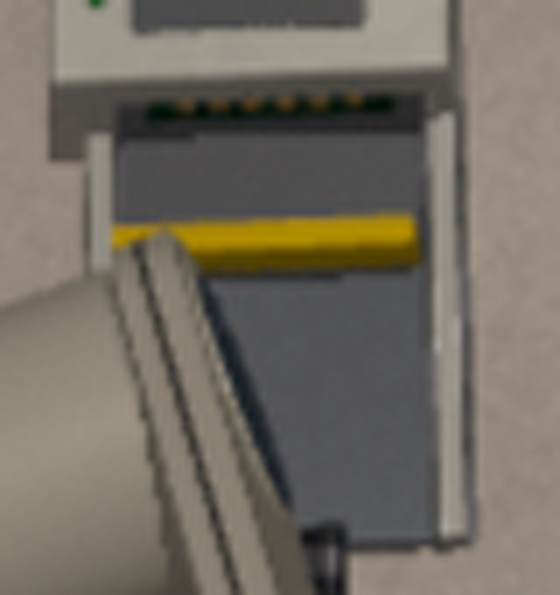

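Run:
```python
from h import *
for u,v in [(115,228),(415,215)]: print(back("top",(195+(u+.5)/7-.5,145+(v+.5)/7-.5),.062).round(4))
r.hand_in()
```

```text
[0.6057 0.2409 0.062 ]
[0.6109 0.1113 0.062 ]
the job is handed in; nothing more can be done
```

I drew the blue carrier out to its stop and pushed the yellow carrier home, then handed the job in at about 15 s of the 53 s allowed. The hand-in reports no verdict.

- **Blue carrier:** I hooked the closed fingertips behind its lip and pulled at about 2–3 N until the motion stalled (about 14 N on the stop). In the pictures the lip moved about 93 mm, to roughly 0.110 m.
- **Yellow carrier:** I pushed its front face at about 2–3 N until it stalled (about 13 N at the end). The lip's rear edge then measured x ≈ 0.608 m at its middle, where fully home should be. That is a reading of roughly 0 m, good to a few mm.
- **Bystanders and arm:** The arm was backed off and lifted clear, with force near zero. In the last picture the jar, screwdriver, tweezers, screw tray and reel look undisturbed. The arm hid most of the bottle, and the heatsink was out of view. I did not measure any bystander positions.

No check failed or disagreed.

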